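Stop the slide loader, push the tray home, reset the stop

TASK

Make the slide loader safe by pressing its mushroom stop button down until it latches. While it is latched, push the slide tray along the bench, without lifting it, fully home against the back of the loader's bay, then turn the mushroom head clockwise to unlatch it so that it springs back up. Leave the speed dial, the bottle, the jar and the slide box alone.

Things in the scene. Friction and masses are not known exactly. Their poses are not given: they have to be found in the camera images.
- stop_box: Grey box, 84 x 84 x 55 mm high, fixed to the bench, that carries the mushroom stop in the middle of its top, above a steel collar 38 mm across and 8 mm high. Origin under its centre; z up.
- stop_top (a point): Centre of the top of the mushroom stop's round black head, 40 mm in diameter, 19 mm tall, on a dark stem 22 mm thick. Head up: this point is 94 mm above the bench, the head's lower rim 75 mm; latched, both are about 6 mm lower. z up; x and y turn with the head, which is round, so any grasp yaw will do.
- stop (a joint): How far the mushroom head is pressed down, m: 0 = up, 0.0085 = bottom. Spring-loaded: 2 N to start, 6 N to the bottom (press firmly, 8 to 15 N). Pressed past 0.007 it latches and then stays at about 0.006 when let go; short of that it springs back up.
- stop_twist (a joint): Turn of the mushroom head about its vertical axis, rad: 0 = at rest, grows clockwise seen from above to 0.9 at its stop; a light spring (under 0.06 N m) brings it back to 0. A latched head is freed by turning it past about 0.55 and then springs up when let go.
- tray: Loose grey slide tray with a rim, holding three glass microscope slides; 110 mm along its x, 96 mm along its y, 20 mm high, rim 6 mm thick, about 0.3 kg. Origin: centre of its underside. It lies in front of the bay's mouth with its x axis pointing roughly into the bay.
- dock: The loader's bay, fixed, open at its mouth and above, with the bench as its floor. Origin on the bench where the centre of a tray that is fully home lies; x points into the bay. Guides 22 mm high from x = -50 mm to the back stop, inner faces at y = +-52 mm; in front of them, out to x = -98 mm, they flare to y = +-72 mm.
- dock_back (a point): Middle of the bay's back stop at bench level, 55 mm along x from the dock's origin: the flat front face of a white drive head 50 mm deep, 128 mm wide and 60 mm high. A tray that is fully home touches it.
- dial_box: Bystander: a second grey box of the same size as the stop box (84 x 84 x 55 mm, origin under its centre), fixed to the bench, with a black bar-shaped speed dial on top (40 mm across, up to 99 mm above the bench). The two boxes may stand in either place.
- dial_mark (a point): White mark near the end of the speed dial's bar, 19 mm from its axis, 99 mm above the bench. To be left alone.
- bottle: Bystander: black reagent bottle, 60 mm in diameter, 140 mm high, loose. Origin under its centre.
- jar: Bystander: clear specimen jar with a white lid, 54 mm in diameter, 60 mm high, loose. Origin under its centre.
- slide_box: Bystander: cardboard slide box, 85 x 100 x 45 mm, loose. Origin under its centre.
There are look-alikes about, which are no part of the job. Several things have the shape of the tray; the one meant has the colours described above.

How it is judged:
On the way, in this order (a step that is already met when the one before it is completed fails the run):
1. the mushroom stop is pressed down and latched (value of joint stop above 0.005 m), for 0.3 s.
2. with the stop still down, the tray is fully home in the bay (x of tray in the frame of dock between -0.006 and 0.006 m and y of tray in the frame of dock between -0.009 and 0.009 m and angle between the x axis of tray and the x axis of dock, either way round below 0.1 rad and height (world z) of tray below 0.006 m and value of joint stop above 0.005 m), for 0.2 s.
3. the mushroom head is turned clockwise (value of joint stop_twist above 0.35 rad).
At the end, for the whole second after the job is handed in: The mushroom head is up again (within 1.5 mm) and turned back to rest (within 0.15 rad); the tray lies flat and still on the bench, fully home in the bay: within 6 mm of the home position along the bay, 9 mm across it and 0.1 rad of square (x of tray in the frame of dock between -0.006 and 0.006 m and y of tray in the frame of dock between -0.009 and 0.009 m and angle between the x axis of tray and the x axis of dock, either way round below 0.1 rad and height (world z) of tray below 0.006 m and value of joint stop below 0.0015 m and value of joint stop_twist below 0.15 rad and linear speed of tray below 0.02 m/s); the robot touches nothing.
It fails at once if the tray is lifted more than 12 mm or tipped by more than 0.25 rad (height (world z) of tray above 0.012 m or angle between tray's own z axis and vertical above 0.25 rad).
It fails at once if the speed dial is turned (its mark moves more than 6 mm) (distance of dial_mark from where it was at the start of the episode above 0.006 m).
It fails at once if the bottle is shifted by more than 2 cm or knocked over (distance of bottle from where it was at the start of the episode above 0.02 m or angle between bottle's own z axis and vertical above 0.5 rad).
It fails at once if the jar is shifted by more than 2 cm or knocked over (distance of jar from where it was at the start of the episode above 0.02 m or angle between jar's own z axis and vertical above 0.5 rad).
It fails at once if the slide box is shifted by more than 2 cm or knocked over (distance of slide_box from where it was at the start of the episode above 0.02 m or angle between slide_box's own z axis and vertical above 0.5 rad).
It also fails if it takes over 72 s, if anything falls off the work surface, if the arm or the gripper's body presses on something with over 40 N, if the wrist force passes 120 N, or if a joint passes its speed limit or range.

ROBOT

A 6-joint arm with a two-finger parallel gripper is mounted at the origin on the work surface. World frame = base frame: x ahead of the robot, y to its left, z up, the work surface at z = 0. Lengths are in m, angles in rad, forces in N, time in s.
With the tool pointing down it reaches from about 0.15 to 0.775 m from the base axis. Payload 6.1 kg.
Tool frame: the origin (TCP) lies at the very end of the fingers, on their centre line; the grasp point (between the pads) lies 19 mm behind it (bot.tcp_to_grasp is the distance from the TCP to the grasp point, in m); z points along the fingers, y is the line along which they close (so a half turn about z gives the same grasp; the last joint's range is limited). The gripper opens to 85 mm and grips with 20 to 120 N. Pads are 22 mm wide; open, the fingers measure 114 mm over their backs; the gripper's body (76 mm by 85 mm) begins 54 mm behind the grasp point. The pads swing forward as they close: fully open they stand 13 mm farther back than shut.
Start: joints at [1.339, 0.126, -0.04, 1.405, 0, 1.571], TCP at [0.121, 0.511, 0.193] pointing down, gripper open.
Joint ranges: [-2.72, 2.72], [-0.95, 1.95], [-1.27, 1.35], [-1.78, 2.02], [-1.46, 1.47], [-3.14, 3.14]. Speed limits (rad/s): [2.39, 2.39, 3.01, 3.14, 3.14, 3.14].

INTERFACE

Orientations are given as a 3x3 rotation matrix whose columns are the frame's x, y, z axes.
In Python, from cell import bot gives the robot as it stands. Calls block until the motion is done:
- bot.move_pose(position, orientation): joint-space move of the TCP to a pose.
- bot.line_to(position, feed=0.15, rot=None): straight line of the TCP; rot=None keeps the orientation; feed is the mean speed in m/s.
- bot.move_joints(angles): joint-space move.
- bot.grip(opening): opening from 0.0 (shut) to 1.0 (fully open); the grip force is fixed at half the most; returns when the fingers have stopped.
- bot.hold(seconds).
- bot.inverse_kinematics(position, orientation): joint angles nearest the present ones, or None.
- bot.read_camera(name): name is "side" or "top"; returns a dict with "img" (400x640x3 uint8, red, green, blue), "mtx" (3x3 intrinsics, pixels), "k1" (the pictures are not rectified: a ray, as slopes to the right and down, at radius r is drawn at 1 + k1 r^2 times it, then the intrinsics apply), "R" (3x3) and "t" (3): a world point X has camera coordinates R X + t. Camera axes: x right, y down, z forward; pixel columns grow to the right and rows downward; lengths in m; the calibration is good to about 2 mm. A picture is of the moment at which its call begins. There is no depth.
A pose or a line that the arm cannot do raises bot.PlanningError and nothing moves.
- bot.finish_job(): hands the job in; it is judged then, once.
Readings, each from a call of its own:
- bot.current_t(): time.
- bot.current_joint_pos(): joint angles.
- bot.current_qvel(): joint speeds.
- bot.current_effort(): joint torques, N m.
- bot.current_tool_pos(): TCP position.
- bot.current_eef_rot(): TCP orientation.
- bot.current_ft_force(): force on the tool from outside, world axes, zero at the start.
- bot.current_ft_torque(): the same for the moment, N m.
- bot.current_gripper_width(): opening from 0.0 (shut) to 1.0 (fully open).
- bot.current_finger_force(): force on a finger pad.
Only numpy, scipy, OpenCV 4.12 (cv2) and the standard library are available. Lean on these libraries where they do the work, as an engineer would, in place of code of your own. Each camera call takes 0.05 s, during which the arm holds its last target. There are 200 camera calls.

## Working session

There is one attempt and no reset: what is moved stays moved. The work goes in short steps, each a Python script; the robot and the scene stay as the last script left them, time stands still between calls to the robot, and variables do not carry over. Pictures are saved under pics/ and viewed, at most 10 in all, crops included, and the job is handed in when it is done.

```bash
mkdir -p pics; ls; cat > h.py <<'E'
import numpy as np, cv2
from cell import bot
def ray(c,u,v):
    d=np.array([c["k1"],0,0,0,0],float)
    p=cv2.undistortPoints(np.array([[[u,v]]],float),np.array(c["mtx"],float),d)[0,0]
    R=np.array(c["R"]);t=np.array(c["t"])
    return -R.T@t, R.T@np.array([p[0],p[1],1.])
def onz(c,u,v,z):
    o,d=ray(c,u,v); return o+d*(z-o[2])/d[2]
def proj(c,X):
    R=np.array(c["R"]);t=np.array(c["t"])
    return cv2.projectPoints(np.array(X,float).reshape(-1,1,3),cv2.Rodrigues(R)[0],t,np.array(c["mtx"],float),np.array([c["k1"],0,0,0,0],float))[0][:,0]
E
python3 - <<'E'
from h import *
import pickle
for n in("top","side"):
    c=bot.read_camera(n); pickle.dump(c,open(n+".pkl","wb"))
    cv2.imwrite(f"pics/{n}0.png",c["img"][:,:,::-1]); print(n,ray(c,320,200),c["k1"])
E
```

```text
pics
top (array([0.33414369, 0.0356509 , 1.61099404]), array([ 0.13201102,  0.00521134, -0.99124759])) -0.09364044473847559
side (array([ 0.36483351, -1.11490254,  0.81551061]), array([ 0.11120388,  0.83874562, -0.53349646])) -0.07600077961130779
```

View pics/top0.png

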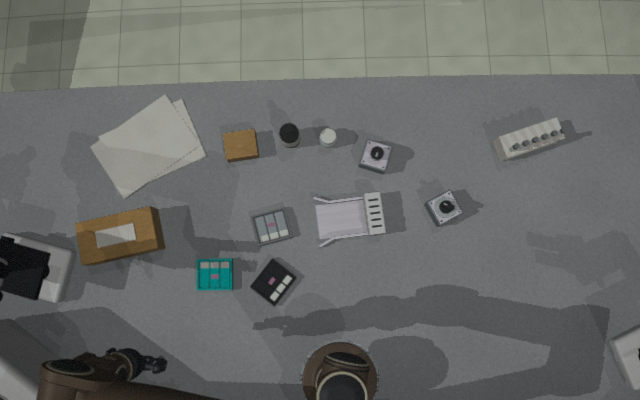

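View pics/side0.png

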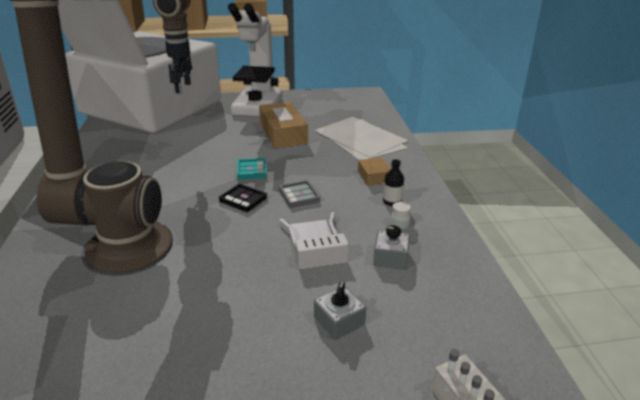

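Top view: the white drive head is near (375,214), with the bay's mouth on the left. The grey tray is at (271,227), and the boxes are at (376,155) and (443,207). I'll enlarge these areas to identify the boxes.

```bash
python3 - <<'E'
from h import *
import pickle
t=pickle.load(open("top.pkl","rb"))["img"];s=pickle.load(open("side.pkl","rb"))["img"]
a=cv2.resize(t[125:255,240:470],None,fx=3.4,fy=3.4,interpolation=cv2.INTER_CUBIC)
b=cv2.resize(s[170:340,270:430],(565,600),interpolation=cv2.INTER_CUBIC)
cv2.imwrite("pics/ta.png",a[:,:,::-1]);cv2.imwrite("pics/sb.png",b[:,:,::-1])
E
```

```text
(no output)
```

View pics/ta.png

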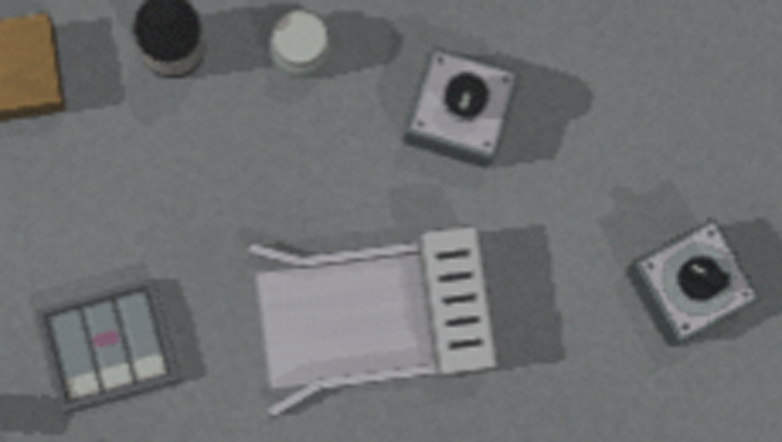

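View pics/sb.png

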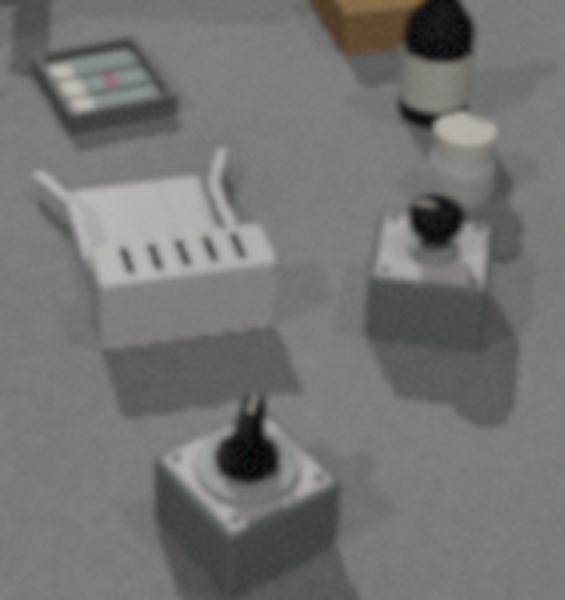

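The crops settle it: the box at top (376,155), side (393,235) carries the round mushroom head. The one at top (443,207) has the bar dial. Next I'll measure with masks.

```bash
cat > m.py <<'E'
from h import *
def blob(mask,off,n=0):
    cs,_=cv2.findContours(mask.astype(np.uint8),cv2.RETR_EXTERNAL,cv2.CHAIN_APPROX_NONE)
    c=max(cs,key=cv2.contourArea); return c[:,0,:].astype(float)+off
def crop(c,x0,y0,x1,y1): return c["img"][y0:y1,x0:x1].astype(int),np.array([x0,y0])
def rect(c,cont,z):
    P=np.array([onz(c,u,v,z)[:2] for u,v in cont])
    r=cv2.minAreaRect((P*1000).astype(np.float32)); return r,cv2.boxPoints(r)
E
python3 - <<'E'
from m import *
import pickle
t=pickle.load(open("top.pkl","rb"));s=pickle.load(open("side.pkl","rb"))
# stop
im,o=crop(t,362,140,390,170); k=blob(im.max(2)<60,o);(x,y),r=cv2.minEnclosingCircle(k.astype(np.float32))
print("stop top px",x,y,r,onz(t,x,y,.092), "diam",2*r/t["mtx"][0][0]*1.52)
im,o=crop(s,378,218,410,245); k2=blob(im.max(2)<60,o);b=cv2.boundingRect(k2.astype(np.int32));print("side bbox",b)
X=onz(t,x,y,.0845);print("pred side of head centre",proj(s,[X,[X[0],X[1],.094]]))
# stop box top, check
im,o=crop(t,355,135,395,175); k=blob(im.min(2)>130,o);print("stopbox top",rect(t,k,.055)[0])
# drive head
im,o=crop(t,355,185,392,245)
for th in(150,165,175,185):
    k=blob(im[:,:,1]>th,o); r,b=rect(t,k,.06); print("head",th,r,b.tolist())
print(t["img"][214,[330,350,365,380]],t["img"][228,[250,253,256,259,271,283,286,289,292]])
E
```

```text
stop top px 376.68182373046875 152.68182373046875 5.956204414367676 [ 0.6745271  -0.12955466  0.092     ] diam 0.0348723609422005
side bbox (387, 226, 14, 14)
pred side of head centre [[391.60671932 231.05097129]
 [391.92468834 227.94349328]]
stopbox top ((677.2294921875, -130.5455322265625), (73.95057678222656, 73.91425323486328), 71.46347045898438)
head 150 ((497.949462890625, -118.3353042602539), (122.24195861816406, 43.87940216064453), 5.961100101470947) [[434.8804931640625, -102.86184692382812], [439.4375, -146.5039825439453], [561.0184326171875, -133.8087615966797], [556.46142578125, -90.1666259765625]]Traceback (most recent call last):
  File "<stdin>", line 14, in <module>
  File "m.py", line 4, in blob
    c=max(cs,key=cv2.contourArea); return c[:,0,:].astype(float)+off
ValueError: max() iterable argument is empty
```

```bash
python3 - <<'E'
from m import *
import pickle
t=pickle.load(open("top.pkl","rb"));s=pickle.load(open("side.pkl","rb"))
print(t["img"][228,248:294:2,1], t["img"][200:252:2,271,1])
im,o=crop(t,246,200,298,252)
import itertools
for th in(70,80,90):
  for sgn in (0,1):
    m=(im.max(2)<th)
    k=blob(cv2.morphologyEx(m.astype(np.uint8),cv2.MORPH_OPEN,np.ones((2,2))) if sgn else m,o); r,b=rect(t,k,.02); print(th,r)
cv2.imwrite("pics/tray.png",cv2.resize(im.astype(np.uint8)[:,:,::-1],None,fx=10,fy=10,interpolation=cv2.INTER_NEAREST))
# triangulate the stop head
from numpy.linalg import lstsq
A=[];B=[]
for c,(u,v) in((t,(376.68,152.68)),(s,(393.5,232.5))):
    o,d=ray(c,u,v);d/=np.linalg.norm(d);P=np.eye(3)-np.outer(d,d);A.append(P);B.append(P@o)
print("tri",lstsq(np.vstack(A),np.hstack(B),rcond=None)[0])
xd=np.array([.1039,-.9946]);yd=np.array([.9946,.1039]);O=np.array([.498,-.1183])-.08*xd
W=lambda x,y,z:[*(O+x*xd+y*yd),z]
print("dock",O); P=[W(.055,.064,.06),W(.055,-.064,.06),W(.105,-.064,.06),W(.105,.064,.06),W(-.098,.072,.022),W(-.098,-.072,.022),W(-.05,.052,.022),W(-.05,-.052,.022)]
print(proj(t,P).round(1).tolist(),proj(s,P).round(1).tolist())
E
```

```text
[112 113 109  89  69 121 125 123 122  97 116 123 122 124 108 106 123 122
 122 117  78  89  92] [115 115 117 109 107  98  71 118 123 125 123 108  90 106 123 123 126 165
 165 153  92  70 109 111 115 114]
70 ((414.6712951660156, 216.0712890625), (0.0, 0.0), 0.0)Traceback (most recent call last):
  File "<stdin>", line 10, in <module>
  File "m.py", line 4, in blob
    c=max(cs,key=cv2.contourArea); return c[:,0,:].astype(float)+off
ValueError: max() iterable argument is empty
```

```bash
python3 - <<'E'
from m import *
import pickle
t=pickle.load(open("top.pkl","rb"));s=pickle.load(open("side.pkl","rb"))
im,o=crop(t,246,200,298,252)
for th in(80,84,88):
    m=(im[:,:,1]<th).astype(np.uint8); m=cv2.morphologyEx(m,cv2.MORPH_CLOSE,np.ones((3,3)))
    r,b=rect(t,blob(m,o),.02); print(th,r)
cv2.imwrite("pics/tray.png",cv2.resize(im.astype(np.uint8)[:,:,::-1],None,fx=10,fy=10,interpolation=cv2.INTER_NEAREST))
from numpy.linalg import lstsq
A=[];B=[]
for c,(u,v) in((t,(376.68,152.68)),(s,(393.5,232.5))):
    o,d=ray(c,u,v);d/=np.linalg.norm(d);P=np.eye(3)-np.outer(d,d);A.append(P);B.append(P@o)
print("tri",lstsq(np.vstack(A),np.hstack(B),rcond=None)[0])
xd=np.array([.1039,-.9946]);yd=np.array([.9946,.1039]);O=np.array([.498,-.1183])-.08*xd
W=lambda x,y,z:[*(O+x*xd+y*yd),z]
print("dock",O); P=[W(.055,.064,.06),W(.055,-.064,.06),W(.105,-.064,.06),W(.105,.064,.06),W(-.098,.072,.022),W(-.098,-.072,.022),W(-.05,.052,.022),W(-.05,-.052,.022)]
print(proj(t,P).round(1).tolist(),proj(s,P).round(1).tolist())
E
```

```text
80 ((466.8330993652344, 193.12872314453125), (93.66752624511719, 108.53667449951172), 14.062993049621582)
84 ((463.69842529296875, 195.6013641357422), (98.89273834228516, 115.36239624023438), 14.107526779174805)
88 ((459.1616516113281, 207.95828247070312), (103.5860595703125, 165.46005249023438), 17.027292251586914)
tri [ 0.67924894 -0.1311839   0.07993113]
dock [ 0.489688 -0.038732]
[[363.1, 192.8], [369.1, 234.8], [385.6, 232.6], [379.4, 190.7], [312.8, 198.5], [318.8, 244.8], [329.0, 202.8], [333.5, 236.2]] [[342.1, 232.2], [292.9, 238.8], [296.7, 250.8], [347.5, 243.7], [330.2, 211.9], [280.2, 218.1], [327.5, 222.1], [290.4, 226.9]]
```

View pics/tray.png

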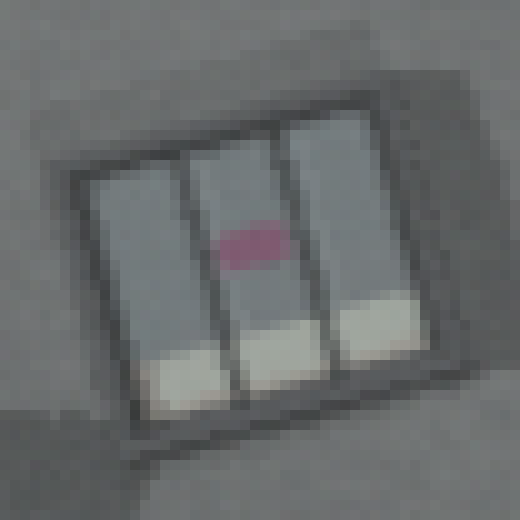

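The tray measures 94 x 108.5 mm plus a contour pixel, at (0.467, 0.193), yaw 14°. The dock yaw is 6° and the tray is laterally centred on the bay. Drive-head corners agree to about 1 px, and the stop is at about (0.677, -0.1305). Now I'll press it.

```bash
cat >> h.py <<'E'
STOP=np.array([.677,-.1305]); DX=np.array([.1039,-.9946]); DY=np.array([.9946,.1039]); DOCK=np.array([.4897,-.0387])
TRAY=np.array([.467,.193])
def rot(a):  # tool down, finger line y at yaw a
    y=np.array([np.cos(a),np.sin(a),0]); z=np.array([0,0,-1.]); return np.column_stack([np.cross(y,z),y,z])
def f(): return np.array(bot.current_ft_force())
E
python3 - <<'E'
from h import *
print(np.round(bot.current_eef_rot(),2).tolist())
for a in np.arange(-180,180,30):
    q=bot.inverse_kinematics([*STOP,.13],rot(np.radians(a))); q2=bot.inverse_kinematics([*STOP,.061],rot(np.radians(a)))
    print(a,None if q is None else np.round(q,2)[[0,5]], q2 is not None)
bot.grip(0.0)
bot.move_pose([*STOP,.2],rot(np.radians(0)))
bot.line_to([*STOP,.105],feed=.15); bot.hold(.2); f0=f();print("f0",f0,bot.current_tool_pos())
z=.097
while z>.078:
    bot.line_to([*STOP,z],feed=.03); F=f()-f0; print(round(z,4),np.round(bot.current_tool_pos(),4)[2],F.round(1))
    if F[2]>11: break
    z-=.0015
bot.hold(.4); bot.line_to([*STOP,.13],feed=.1); print(bot.current_t())
c=bot.read_camera("side");cv2.imwrite("pics/press.png",cv2.resize(c["img"][170:340,270:430],(565,600))[:,:,::-1])
E
```

```text
[[-0.97, 0.23, -0.0], [0.23, 0.97, -0.0], [0.0, -0.0, -1.0]]
-180 [-0.19 -1.76] True
-150 [-0.19 -2.28] True
-120 [-0.19 -2.81] True
-90 [-0.19  2.95] True
-60 [-0.19  2.43] True
-30 [-0.19  1.9 ] True
0 [-0.19  1.38] True
30 [-0.19  0.86] True
60 [-0.19  0.33] True
90 [-0.19 -0.19] True
120 [-0.19 -0.71] True
150 [-0.19 -1.24] True
f0 [-0.20220089  0.41804712 -0.42992335] [ 0.67772123 -0.13059328  0.10636733]
0.097 0.0966 [ 0.2 -0.3  0.4]
0.0955 0.0954 [-0.3 -0.1  1.1]
0.094 0.0939 [0.6 0.4 0.6]
0.0925 0.0924 [ 0.8 -0.6  1.3]
0.091 0.0909 [ 0.5 -0.6  0. ]
0.0895 0.0893 [ 0.5 -0.6  1.7]
0.088 0.0878 [ 0.2 -0.4 -0.1]
0.0865 0.0864 [ 0.7 -0.5  0.6]
0.085 0.0848 [ 0.3 -0.4  1. ]
0.0835 0.0834 [-0.1 -0.2  2. ]
0.082 0.0819 [ 0.4 -0.2  0.9]
0.0805 0.0803 [ 0.6 -1.4 -0. ]
0.079 0.0789 [-0.3 -0.1  0.1]
9.3083
```

No contact force showed, even at 79 mm. I'll check the picture.

```bash
python3 - <<'E'
from h import *
print(bot.current_tool_pos(),bot.current_gripper_width(),f(),proj(bot.read_camera("side"),[[*STOP,.13],[*STOP,.094]]))
a=bot.read_camera("top")["img"][115:185,330:420]; a=cv2.resize(a,(540,420),interpolation=cv2.INTER_CUBIC)
b=cv2.resize(bot.read_camera("side")["img"][180:280,360:430],(252,360),interpolation=cv2.INTER_CUBIC);b=cv2.copyMakeBorder(b,0,60,0,0,cv2.BORDER_CONSTANT)
cv2.imwrite("pics/both.png",np.hstack([a,b])[:,:,::-1])
E
```

```text
[ 0.67661324 -0.13044534  0.12911086] 0.0032498458126462384 [-0.46988165 -0.55042108 -0.94972464] [[393.47728227 215.94241786]
 [392.24710279 227.95120598]]
```

View pics/both.png

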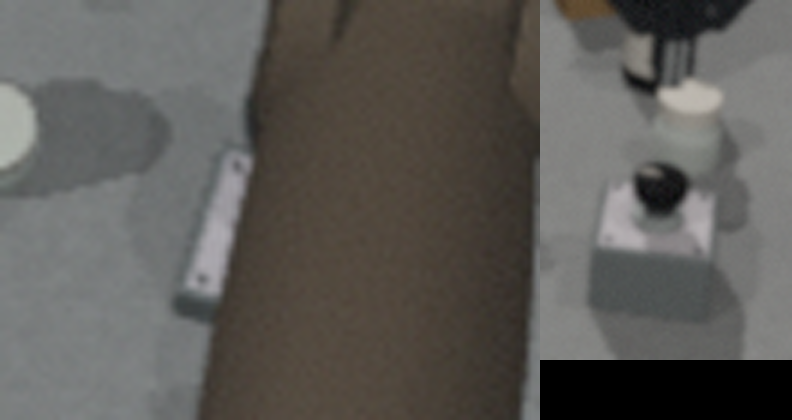

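Side crop: the fingertips end near (398,204), but the calibration predicts (393,216) for the TCP. I'll look at a larger crop with the predicted TCP drawn on it, before moving again.

```bash
python3 - <<'E'
from h import *
c=bot.read_camera("side"); p=np.array(bot.current_tool_pos())
Z=proj(c,[p,p+[0,0,.019],p+[0,0,.073],p+[0,0,.15]])
S=4; a=cv2.resize(c["img"][110:255,330:460],None,fx=S,fy=S,interpolation=cv2.INTER_CUBIC)
for u,v in Z: cv2.circle(a,(int((u-330+.5)*S),int((v-110+.5)*S)),4,(255,0,0),1)
cv2.imwrite("pics/v7.png",a[:,:,::-1]); print(Z)
E
```

```text
[[393.28249436 216.22114148]
 [393.94316807 209.7357202 ]
 [395.8719317  190.70723375]
 [398.75779439 161.9660915 ]]
```

View pics/v7.png

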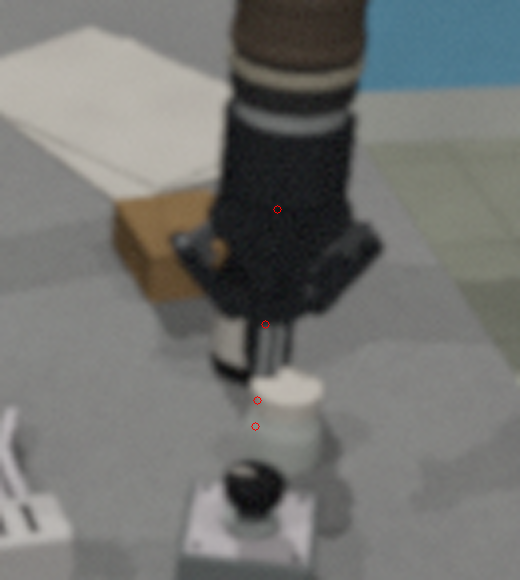

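```bash
python3 - <<'E'
from h import *
import pickle
t=pickle.load(open("top.pkl","rb"));s=pickle.load(open("side.pkl","rb"))
p=[[.121,.511,.193],[.121,.511,.206]];print("start TCP",proj(t,p),proj(s,p))
j=onz(t,328.2,136.8,.06);print("jar",j,proj(s,[j]), "bottle",onz(t,289,131,.14))
a=cv2.resize(s["img"][0:120,140:220],(400,600),interpolation=cv2.INTER_CUBIC)
# now raise, go to clear background, look
bot.line_to([*STOP,.2],feed=.15)
bot.move_pose([.60,-.13,.2],rot(0))
c=bot.read_camera("side");p=np.array(bot.current_tool_pos())
Z=proj(c,[p,p+[0,0,.073]]);print(p,Z)
u0,v0=int(Z[0,0])-40,int(Z[0,1])-80
b=cv2.resize(c["img"][v0:v0+120,u0:u0+80],(400,600),interpolation=cv2.INTER_CUBIC)
for u,v in Z: cv2.circle(b,(int((u-u0+.5)*5),int((v-v0+.5)*5)),4,(255,0,0),1)
for u,v in proj(s,[[.121,.511,.193]]): cv2.circle(a,(int((u-140+.5)*5),int((v+.5)*5)),4,(255,0,0),1)
cv2.imwrite("pics/v8.png",np.hstack([a,b])[:,:,::-1])
E
```

```text
start TCP [[151.14209746 351.8666333 ]
 [149.55701222 352.6156559 ]] [[184.35607078 104.03968623]
 [183.86306536 100.35809898]]
jar [0.73544629 0.01356003 0.06      ] [[398.86035725 206.58498339]] bottle [0.73538919 0.128429   0.14      ]
[ 0.59962288 -0.12996292  0.19920994] [[363.97027569 193.60920474]
 [365.67116949 166.28084718]]
```

View pics/v8.png

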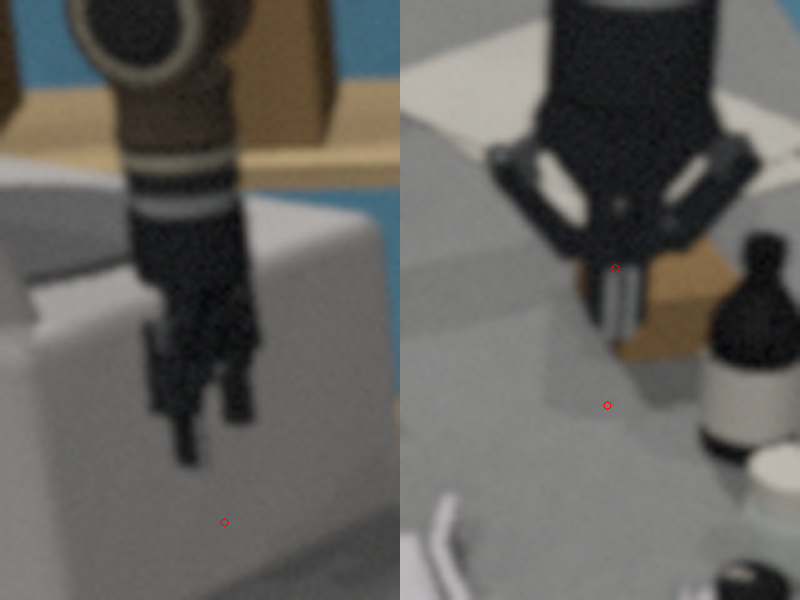

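Side view: the fingertips at crop (618,340) are about 13 px, roughly 35 mm, above the predicted TCP at (607,405). The start pose shows the same offset, and so does the lack of contact. So the reported TCP sits about 35 mm beyond the real fingertips. I'll find the true offset by touching the head, descending slowly with a force limit.

```bash
python3 - <<'E'
from h import *
bot.move_pose([*STOP,.14],rot(0)); bot.line_to([*STOP,.085],feed=.1); bot.hold(.2)
f0=np.mean([f() for _ in range(5)],0); z=.076
while z>.045:
    bot.line_to([*STOP,z],feed=.03); F=f()-f0; print(round(z,4),np.round(bot.current_tool_pos(),4)[2],F.round(1))
    if F[2]>11 or np.linalg.norm(F)>16: break
    z-=.0015
bot.hold(.4);print(f()-f0); bot.line_to([*STOP,.14],feed=.1); print(bot.current_t())
c=bot.read_camera("side");b=c["img"][218:248,378:410].astype(int)
from m import blob
print(cv2.boundingRect(blob(b.max(2)<60,np.array([378,218])).astype(np.int32)))
E
```

```text
0.076 0.0756 [ 1.1 -0.1  0.5]
0.0745 0.0745 [ 0.2  0.2 -0.8]
0.073 0.0729 [ 0.3 -0.9 -0.6]
0.0715 0.0713 [ 0.6 -0.5 -0.2]
0.07 0.0699 [ 0.2 -1.5 -0.2]
0.0685 0.0683 [ 0.2 -0.4  0. ]
0.067 0.0669 [ 1.1 -0.4 -0.6]
0.0655 0.0654 [ 0.6 -0.8 -0.6]
0.064 0.0639 [0.4 0.3 0.8]
0.0625 0.0623 [ 1.1  0.9 -0.7]
0.061 0.0609 [ 0.8 -0.4 -0.6]
0.0595 0.0593 [ 0.9 -0.2 -0.2]
0.058 0.0578 [ 0.6 -0.7 -0. ]
0.0565 0.0563 [ 0.6  0.4 -0.5]
0.055 0.0552 [-0.4 -0.1  1.1]
0.0535 0.0539 [-0.1 -0.3  2.1]
0.052 0.0522 [-0.6 -0.   3.7]
0.0505 0.0503 [ 0.8 -0.7  4.1]
0.049 0.049 [1.2 0.8 4.2]
0.0475 0.0476 [ 0.8 -0.6  4.6]
0.046 0.0472 [-0.7  1.1  9.2]
[-1.10850542  0.01357698  9.60946969]
18.95
(387, 228, 14, 12)
```

Contact came at reported z ≈ 0.0553 and the bottom at ≈ 0.047, so the real tip is 38.5 mm above the reported TCP. The head's top dropped 2 px in the side view (226 to 228), which fits a latched head 6 mm lower. I'll push the tray with two spread fingertips, correcting z.

```bash
cat >> h.py <<'E'
OFF=.0385  # real tip z = reported z + OFF
def P(xy,z): return [*xy,z-OFF]
E
python3 - <<'E'
from h import *
a0=np.radians(14.06); tx=np.array([np.sin(a0),-np.cos(a0)]); a1=np.arctan2(DY[1],DY[0])
s=TRAY-tx*.095; z=.005
D=lambda x,y=0: DOCK+x*DX+y*DY
for xy,a in((s,a0),(D(-.16),a1),(D(-.066),a1)):
    for h in (.12,z): print(bot.inverse_kinematics(P(xy,h),rot(a)) is not None,end=" ")
bot.line_to(P(STOP,.22),feed=.2)
bot.move_pose(P(s,.16),rot(a0)); bot.grip(.5)
bot.line_to(P(s,z),feed=.12); bot.hold(.2); f0=np.mean([f() for _ in range(5)],0); print(f0,bot.current_tool_pos(),bot.current_t())
c0=TRAY-tx*.066; bot.line_to(P(c0,z),feed=.06); print("contact",f()-f0)
e=D(-.165)
for k in np.linspace(.25,1,4):
    bot.line_to(P(c0+(e-c0)*k,z),feed=.08,rot=rot(a0+(a1-a0)*k)); print(k,(f()-f0).round(1))
bot.line_to(P(D(-.08),z),feed=.08); print((f()-f0).round(1),bot.current_t())
E
```

```text
True True True True True True [-0.13970149 -0.44276633 -0.33694121] [ 0.44428948  0.28536599 -0.03293445] 23.2333
contact [-0.09530391  0.61770442  0.69048105]
0.25 [-0.2  1.   0.3]
0.5 [-0.2 -0.4 -0.2]
0.75 [1.  0.  0.6]
1.0 [0.5 0.8 0. ]
[-0.   0.7  0.1] 27.35
```

```bash
python3 - <<'E'
from h import *
D=lambda x,y=0: DOCK+x*DX+y*DY
f0=np.array([-.14,-.44,-.34]); x=-.076
while x<=-.054:
    bot.line_to(P(D(x),.005),feed=.03); F=f()-f0; p=np.array(bot.current_tool_pos())[:2]; print(round(x,4),((p-DOCK)@DX).round(4),F.round(1),(-F[:2]@DX).round(1))
    if -F[:2]@DX>9: break
    x+=.002
bot.hold(.3); print((f()-f0).round(1))
bot.line_to(P(D(-.13),.005),feed=.1); bot.line_to(P(D(-.13),.14),feed=.2); bot.move_pose(P([.62,0.05],.2),rot(.1))
print(bot.current_t())
c=bot.read_camera("top"); cv2.imwrite("pics/v9.png",cv2.resize(c["img"][170:260,290:400],None,fx=5,fy=5,interpolation=cv2.INTER_CUBIC)[:,:,::-1])
E
```

```text
-0.076 -0.076 [0.2 0.8 1.4] 0.8
-0.074 -0.074 [ 1.2  1.2 -0.1] 1.0
-0.072 -0.0719 [0.1 0.7 0.2] 0.7
-0.07 -0.0698 [-0.4  0.7  1.3] 0.7
-0.068 -0.0678 [0.2 1.4 0.2] 1.4
-0.066 -0.0658 [0.2 0.4 0.2] 0.4
-0.064 -0.0642 [0.4 3.4 0.8] 3.3
-0.062 -0.0643 [-0.8 12.5  1.2] 12.6
[-0.1 11.   1.1]
32.025
```

View pics/v9.png

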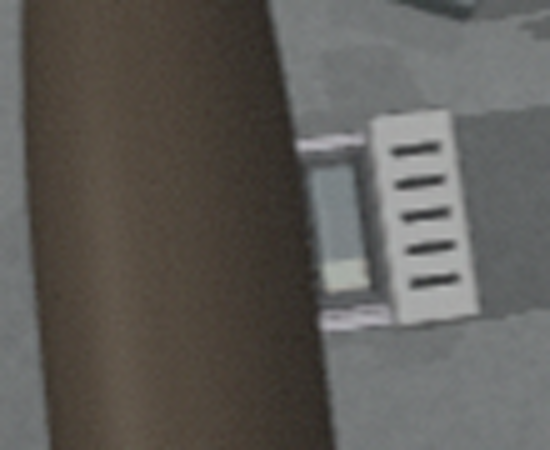

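The tray sits flush against the drive head: its front rim at crop x≈365 touches the head, square between the guides. The hard stop came at x = -0.064 against -0.066 expected. Next is the twist.

```bash
python3 - <<'E'
from h import *
a=np.radians(22)
bot.grip(1.0)
bot.move_pose(P(STOP,.18),rot(a)); bot.line_to(P(STOP,.12),feed=.15); bot.hold(.2); f0=np.mean([f() for _ in range(5)],0)
bot.line_to(P(STOP,.059),feed=.06); print((f()-f0).round(1))
bot.grip(0.0); print("grip",bot.current_gripper_width(),bot.current_finger_force(),(f()-f0).round(1),bot.current_t())
for k in (.2,.4,.6,.78):
    bot.move_pose(P(STOP,.059),rot(a-k)); print(k,(f()-f0).round(1),np.round(bot.current_ft_torque(),2),bot.current_joint_pos()[5])
bot.hold(.2); print(bot.current_t())
E
```

```text
[-0.1 -0.1  0.1]
grip 0.4469915128206393 59.72919731866568 [-0.7 -0.1  2.1] 35.7833
0.2 [-0.8  0.1  2.7] [0.08 0.12 0.02] 1.1926377624339466
0.4 [0.1 0.6 3.1] [ 0.05 -0.15  0.06] 1.3906591383552036
0.6 [1.7 0.7 4.3] [ 0.09 -0.47  0.07] 1.589795018753345
0.78 [ 4.  -0.5  3.9] [ 0.04 -0.86  0.07] 1.769483324097733
37.2
```

```bash
python3 - <<'E'
from h import *
from m import blob,crop
bot.grip(1.0); bot.hold(.3); print((f()).round(1))
bot.line_to(P(STOP,.16),feed=.12); bot.move_pose(P([.5,.25],.25),rot(.1)); bot.hold(.3)
c=bot.read_camera("side"); im,o=crop(c,378,218,410,248); print(cv2.boundingRect(blob(im.max(2)<60,o).astype(np.int32)),bot.current_t(),bot.current_tool_pos())
t=bot.read_camera("top")
a=cv2.resize(t["img"][125:260,290:440],(600,540),interpolation=cv2.INTER_CUBIC);b=cv2.resize(c["img"][200:280,365:425],(195,260),interpolation=cv2.INTER_CUBIC)
cv2.imwrite("pics/v10.png",np.hstack([a,cv2.copyMakeBorder(b,0,280,0,0,cv2.BORDER_CONSTANT)])[:,:,::-1])
E
```

```text
[ 0.8  0.4 -0.6]
(387, 226, 14, 14) 40.9583 [0.50026915 0.24959253 0.21129121]
```

View pics/v10.png

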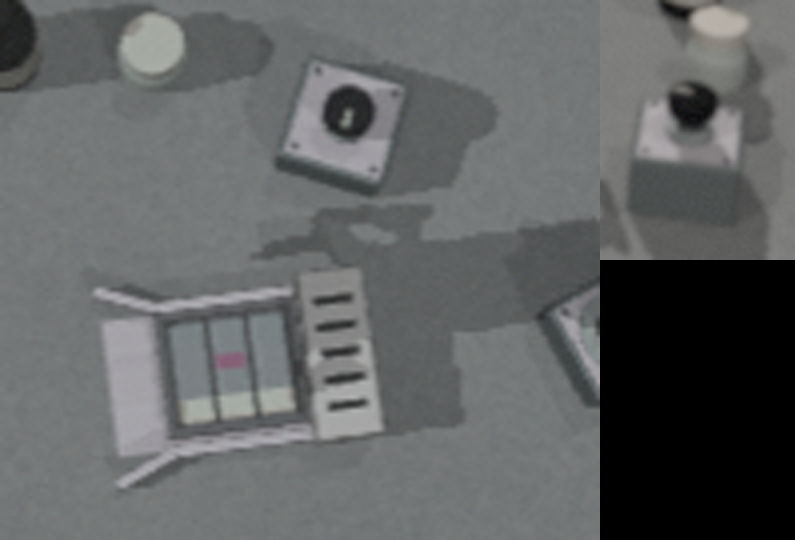

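The head is up again: its box in the side view is back to (387,226,14,14), with the highlight in its original place. The tray is square and home at crop (230,365), and the jar and bottle haven't moved.

```bash
python3 -c "
from cell import bot
print(bot.finish_job())"
```

```text
the job is handed in; nothing more can be done
None
```

I pressed and latched the stop, pushed the tray fully home, and twisted the head so it sprang back up; the job is handed in at about 41 s of 72, but no verdict came back. The real fingertips were about 38.5 mm short of the reported TCP, so my first press missed and I corrected heights from then on.

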